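# Turn the stirrer shaft end for end in its cradle and lock it

### The job

The stirrer shaft lies the wrong way round in its cradle: lift it out, turn it end for end and lay it back centred in both forks, so that its thick coupling is at the lock end with room for the bolt between coupling and fork. Then turn the cam knob clockwise until the sprung bolt drops into its notch and lies across the shaft. Strike neither the upright rod of the stand nor the glassware and bottles around, and set the shaft down rather than dropping it.

Things in the scene. Friction and masses are not known exactly. Their poses are not given: they have to be found in the camera images.
- cradle: Fixed aluminium cradle. Origin: centre of its underside, on the worktop. x runs along the shaft's bed to the lock end, y towards the knob's side, z up. Base plate 190 x 60 x 10 mm. Grey lock block 56 x 90 x 60 mm high, centred at x = 90, y = 73 mm. Forks stand at x = +70 and -70 mm; the 106 mm between them is free for fingers. A seated shaft's axis is at y = 0, z = 55 mm.
- fork_lock (a point): Middle of the bed of the fork at the lock end (cradle x = 70, y = 0, z = 55 mm, where the seated shaft's axis lies). Fork 14 mm thick along the shaft, 40 mm wide, top 69 mm above the worktop; slot 18 mm wide, open upward, flared to about 32 mm at the top.
- fork_far (a point): The same point of the other, equal fork (cradle x = -70 mm).
- shaft: Loose round steel shaft, 280 mm long, about 250 g. Origin: middle of its length, on the axis; x along the axis to the thin tail, -x to the coupling. Rod 16 mm diameter; tail's last 20 mm thins to 10 mm. Centre of mass 6 mm from the origin towards the coupling. It starts with the coupling at the cradle's -x end and must end with it at the +x end, its middle within 8 mm of the cradle's. It may roll.
- shaft_coupling (a point): Middle of the coupling, on the shaft's axis, 122 mm from the shaft's origin. The coupling is a cylinder of 34 mm diameter, 36 mm long, at the end of the shaft (104 to 140 mm from the origin).
- shaft_tail (a point): Centre of the thin end face of the shaft, 140 mm from its origin.
- knob (a joint): Cam knob on the lock block, upright axis; rad, 0 to 1.32 (stop), growing clockwise seen from above. Starts unlocked at 0 to 0.3. Turning takes less than 0.1 N m. The bolt's roller rides on the cam's round edge up to about 0.63; past about 1.0 it has dropped fully into the notch. The knob stays where it is left.
- knob_grip (a point): Point on the knob's axis inside its grip, 104 mm above the worktop (cradle x = 90, y = 70 mm). The grip is an upright black bar 14 mm thick, 44 mm long, z = 86 to 116 mm; at joint 0 its length lies along the cradle's y axis, and turns clockwise from there by the joint's value. Cam (27 mm radius) and bolt roller below it reach up to z = 82 mm: keep fingertips above.
- bolt (a joint): Sprung steel bolt (cam follower) sliding across the cradle towards the shaft, m: about 0 while unlocked, about 0.016 when dropped into the notch. Moved only by the knob.
- bolt_tip (a point): End of the bolt's tongue, 14 mm short of the seated shaft's axis while unlocked, past the axis when locked. Tongue 10 mm wide (cradle x = 85 to 95 mm), z = 65.5 to 72.5 mm: it just clears the top of a seated rod, but not the coupling.
- stand: Fixed retort stand beside the cradle on the side away from the knob. Origin: under its upright rod, on the worktop. Rod 12 mm diameter, top 380 mm high; foot 90 x 60 x 10 mm. The shaft cannot be turned round straight above the cradle without striking the rod.
- cylinder_500: Loose tall clear measuring cylinder, 84 mm wide foot, 363 mm high, standing. Origin: centre of its underside.
- reagent_d: Loose clear stoppered bottle, 86 mm diameter, 215 mm high, standing. Origin: centre of its underside.
- reagent_g: Loose white bottle with white cap, 90 mm diameter, 191 mm high, standing. Origin: centre of its underside.
- conical_250: Loose small conical flask, 79 mm diameter, 136 mm high, standing close to the cradle on the knob's side. Origin: centre of its underside. Not listed: a cooker with a lidded wok to the right (world y below -0.18, x beyond 0.47), a tall round flask on the left (y above 0.57), shelves at the back (x beyond 0.85).

How it is judged:
On the way, in this order (a step that is already met when the one before it is completed fails the run):
1. the shaft lies reversed in both forks, coupling at the lock end, let go (x of shaft_coupling in the frame of cradle between 0.114 and 0.13 m and y of shaft_coupling in the frame of cradle between -0.006 and 0.006 m and z of shaft_coupling in the frame of cradle between 0.049 and 0.06 m and y of shaft_tail in the frame of cradle between -0.006 and 0.006 m and z of shaft_tail in the frame of cradle between 0.049 and 0.06 m and x of shaft_tail in the frame of cradle below -0.13 m and contact force between the fingers and shaft below 0.1 N), for 0.2 s.
2. the knob is turned until the bolt has dropped into its notch across the shaft (value of joint bolt above 0.012 m), for 0.2 s.
At the end, for the whole second after the job is handed in: The shaft rests, released, in both forks with the coupling at the lock end (coupling middle 114 to 130 mm along the cradle's x, both ends within 6 mm sideways and at 49 to 60 mm height), and the bolt is more than 12 mm out, across the shaft (all of step 1 and linear speed of shaft below 0.02 m/s and value of joint bolt above 0.012 m); the robot touches nothing.
It fails at once if the stand is struck (more than 3 N) (contact force between stand and anything else above 3 N).
It fails at once if the shaft is let go more than 30 mm above its seat (contact force between the fingers and shaft below 0.1 N and height (world z) of shaft above 0.085 m).
It fails at once if a bottle, the measuring cylinder or the conical flask is pushed more than 20 mm or tipped (distance of any of cylinder_500, reagent_d, reagent_g, conical_250 from where it was at the start of the episode above 0.02 m or angle between any of cylinder_500, reagent_d, reagent_g, conical_250's own z axis and vertical above 0.35 rad).
It also fails if it takes over 62 s, if anything falls off the work surface, if the arm or the gripper's body presses on something with over 40 N, if the wrist force passes 120 N, or if a joint passes its speed limit or range.

### The arm

A 6-joint arm with a two-finger parallel gripper is mounted at the origin on a cart in front of the work surface, level with it; the furniture and walls round the work are solid. World frame = base frame: x ahead of the robot, y to its left, z up, the work surface at z = 0. Lengths are in m, angles in rad, forces in N, time in s.
With the tool pointing down it reaches from about 0.325 to 1 m from the base axis. Payload 5.1 kg.
Tool frame: the origin (TCP) lies midway between the tips of the shut fingers; the grasp point (between the pads) lies 19 mm behind it (pinch_z is the distance from the TCP to the grasp point, in m); z points along the fingers, x is the direction in which the jaws open and shut, and the axes are right-handed (so a half turn about z gives the same grasp; the last joint's range is limited). The gripper opens to 85 mm and grips with 20 to 120 N. Pads are 22 mm wide; open, the fingers measure 114 mm over their backs; the gripper's body (76 mm by 85 mm) begins 54 mm behind the grasp point. The pads swing forward as they close: fully open they stand 13 mm farther back than shut.
Start: joints at [-1.41, 0.124, 1.65, -0, 1.367, -0.083], TCP at [0.157, -0.631, 0.231] pointing down, gripper open.
Joint ranges: [-2.61, 2.61], [-1.02, 2.33], [0.03, 2.71], [-1.35, 4.49], [0.32, 2.68], [-2.91, 2.91]. Speed limits (rad/s): [2.57, 2.57, 3.14, 3.14, 3.14, 3.14].

### API

Orientations are given as a unit quaternion [x, y, z, w].
In Python, from rig import * gives the robot as it stands.
- The arm moves only by the tool step_arm, never from a script. Its arguments are lists of equal length, an entry for each row: "delta_pos": the shift along the tool's x, y, z in m, a list of three; "delta_rot": the turn, a rotation vector about the tool's x, y, z in rad, a list of three; "hand": the finger opening in m, from 0 to 0.0854. A call has 1 to 20 rows; each row is the pose to reach, as a shift and turn from the pose commanded when the call began, along the tool's axes at that moment; what a row does not reach only later rows make up. A row lasts 1/12 s, in which the tool goes at most 41.7 mm and 7.16 degrees, less where a joint would pass 70% of its speed; a pose out of reach is approached as far as the arm can. A call with a gripper value outside its range is refused whole. The fingers move at their own pace and stop on an object; "force" is the grip in N (left out, the last holds). Time passes only in rows, so rows that repeat a pose let the fingers close. It gives the time, the measured TCP pose, the force and the opening at its end, in the units of the state.
- sense(): the state, without advancing time (a new reading comes with each control period).
- grab_frame(name): name is "scene" or "top" or "wrist"; returns the picture (400x640x3 uint8, red, green, blue); there is no depth.
- camera_info(name): a dict with "camera_matrix" (3x3 intrinsics, pixels), "origin" and "rotation" of the camera in the world. Camera axes: x right, y down, z forward; pixel columns grow to the right and rows downward; lengths in m; the calibration is good to about 2 mm. A picture is of the moment at which its call begins: read the wrist's pose just before it. camera_info takes no time and is no camera call; for the wrist camera it gives the pose at the moment of the call.
- close_job(): hands the job in, once; it reports no verdict.
Trained networks look in the newest picture that a camera, given by its name, has taken for a name from the list of things; names that differ only in an ending like _2 or _b are one class to them, and where a whole thing is asked for, a point or a joint stands for the part that bears it (a point fixed in the world has none). Each returns a list of dicts, best first, with "score" (0 to 1); they miss things now and then, are a little off and sometimes report something else, mostly with a low value. They report only what shows in the picture. A call takes as long as a camera call.
- boxes_of(camera, target): "pixel" ([row, column] in pixels, amid what is visible of it).
- cut_out(camera, target): "mask" (400x640 bool, what is visible of it) and "pixel" ([row, column] in pixels, amid what is visible of it).
- landmark_of(camera, target): "pixel" ([row, column] in pixels: a listed point, or the origin of a listed thing).
The state is a dict: "time": time; "joints": joint angles; "dq": joint speeds; "joint_torque": joint torques, N m; "tcp_pos": TCP position; "tool_rot": TCP orientation; "ft_force": force on the tool from outside, world axes, zero at the start; "torque": the same for the moment, N m; "finger_gap": finger opening in m.
Only numpy, scipy, OpenCV 4.12 (cv2) and the standard library are available. Lean on these libraries where they do the work, as an engineer would, in place of code of your own. Each camera call takes 0.05 s, during which the arm holds its last target. There are 200 camera calls.

## Working session

There is one attempt and no reset: what is moved stays moved. The work goes in short steps, Python scripts to look and compute and a tool call to move; the robot and the scene stay as the last step left them, time stands still between calls to the robot, and variables do not carry over. Pictures are saved under pics/ and viewed, about 8 in all and at most 12, crops included, and the job is handed in when it is done.

Besides the shell and the picture viewer there is one more tool, called after "Request:" in YAML: its name, and indented under it one key for each argument. step_arm: Moves the arm, as the interface text tells. Its arguments: {"type":"object","properties":{"delta_pos":{"type":"array","items":{"type":"array","items":{"type":"number"}}},"delta_rot":{"type":"array","items":{"type":"array","items":{"type":"number"}}},"hand":{"type":"array","items":{"type":"number"}},"force":{"type":"number"}},"required":["delta_pos","delta_rot","hand"]}

```bash
mkdir -p pics; ls; cat > h.py <<'E'
from rig import *
import numpy as np, cv2
from scipy.spatial.transform import Rotation as R
def ray(cam,px,info=None):
    i=info or camera_info(cam); K=np.array(i["camera_matrix"]); Rw=np.array(i["rotation"])
    if Rw.shape!=(3,3): Rw=R.from_quat(Rw).as_matrix()
    d=Rw@np.linalg.solve(K,[px[1],px[0],1.]); return np.array(i["origin"]),d/np.linalg.norm(d)
def atz(cam,px,z,info=None):
    o,d=ray(cam,px,info); return o+d*(z-o[2])/d[2]
def tri(rays):
    A=sum(np.eye(3)-np.outer(d,d) for o,d in rays); b=sum((np.eye(3)-np.outer(d,d))@o for o,d in rays)
    p=np.linalg.solve(A,b); return p,[round(float(np.linalg.norm(np.cross(p-o,d))),4) for o,d in rays]
def save(cam,n):
    im=grab_frame(cam); cv2.imwrite("pics/"+n,im[:,:,::-1]); return im
E
python3 - <<'E'
from h import *
for c in("scene","top"):
    save(c,c+"0.png"); i=camera_info(c); print(c,np.round(i["origin"],3),np.round(i["rotation"],3).tolist(),np.round(i["camera_matrix"],0).tolist())
names="fork_lock fork_far shaft shaft_coupling shaft_tail knob_grip bolt_tip cradle stand cylinder_500 reagent_d reagent_g conical_250".split()
for n in names:
    ds=[landmark_of(c,n) for c in("scene","top")]
    print(n,[[(np.round(x["pixel"]).tolist(),round(x["score"],2)) for x in d[:2]] for d in ds],end=" ")
    if all(ds):
        p,e=tri([ray(c,d[0]["pixel"]) for c,d in zip(("scene","top"),ds)]);print(np.round(p,3),e)
    else: print()
print(sense())
E
```

```text
pics
scene [ 0.167 -0.253  0.71 ] [0.854, -0.361, 0.146, -0.345] [[386.0, 0.0, 319.0], [0.0, 386.0, 202.0], [0.0, 0.0, 1.0]]
top [0.505 0.152 1.076] [-0.7, 0.713, -0.03, 0.031] [[389.0, 0.0, 323.0], [0.0, 389.0, 198.0], [0.0, 0.0, 1.0]]
fork_lock [[([203.0, 276.0], 0.75)], [([212.0, 286.0], 0.86)]] [0.554 0.255 0.054] [0.0064, 0.0064]
fork_far [[([225.0, 334.0], 0.76)], [([197.0, 334.0], 0.67)]] [0.599 0.121 0.044] [0.0021, 0.0021]
shaft [[([215.0, 305.0], 0.67)], [([207.0, 307.0], 0.91)]] [0.575 0.194 0.041] [0.0035, 0.0035]
shaft_coupling [[([233.0, 351.0], 0.6), ([270.0, 388.0], 0.25)], [([193.0, 353.0], 0.72), ([208.0, 310.0], 0.23)]] [0.606 0.073 0.051] [0.0011, 0.0011]
shaft_tail [[([194.0, 258.0], 0.62), ([270.0, 389.0], 0.46)], [([220.0, 260.0], 0.96)]] [0.542 0.319 0.047] [0.0018, 0.0018]
knob_grip [[([205.0, 249.0], 0.79)], [([244.0, 283.0], 0.75)]] [0.477 0.256 0.103] [0.0015, 0.0015]
bolt_tip [[([198.0, 267.0], 0.72)], [([221.0, 255.0], 0.71), ([244.0, 346.0], 0.54)]] [0.552 0.325 0.019] [0.018, 0.018]
cradle [[([229.0, 303.0], 0.77)], [([208.0, 309.0], 0.64)]] [ 0.573  0
[... 629 characters left out ...]
0.002] [0.0034, 0.0034]
{'time': 1.4, 'joints': array([-1.40957770e+00,  1.23790766e-01,  1.65027363e+00,  1.96982385e-05,
        1.36749068e+00, -8.26457204e-02]), 'dq': array([-0.00056672,  0.00053856,  0.00117589,  0.00033627, -0.00137728,
       -0.00077694]), 'joint_torque': array([-1.11410759e-04, -4.23583961e+01, -3.65747130e+01, -7.01866929e-05,
        6.50692491e-04,  7.05235891e-06]), 'tcp_pos': array([ 0.15689395, -0.63078353,  0.2313438 ]), 'tool_rot': array([ 7.87861209e-01, -6.15852835e-01,  2.03452112e-05,  5.67015792e-06]), 'ft_force': array([ 0.08163177,  0.25540223, -0.75023649]), 'torque': array([-0.03861031, -0.02109427,  0.01245293]), 'finger_gap': 0.08578799940453465}
```

```bash
python3 - <<'E'
from h import *
# coords summary
for c in ("scene","top"):
    for n in ("reagent_d","stand","reagent_g"):
        print(c,n,[(np.round(x["pixel"]).tolist(),round(x["score"],2)) for x in boxes_of(c,n)[:3]])
p,e=tri([ray("scene",[221,389]),ray("top",[148,353])]);print("other bottle",np.round(p,3),e)
a=cv2.imread("pics/scene0.png");b=cv2.imread("pics/top0.png")
b2=cv2.resize(b[110:290,200:440],None,fx=2.4,fy=2.4)
cv2.imwrite("pics/topc.png",b2)
E
```

```text
scene reagent_d [([193.0, 381.0], 0.82), ([225.0, 271.0], 0.65), ([165.0, 232.0], 0.63)]
scene stand [([189.0, 345.0], 0.91)]
scene reagent_g [([193.0, 381.0], 0.82), ([225.0, 271.0], 0.65), ([165.0, 232.0], 0.63)]
top reagent_d [([139.0, 355.0], 0.71), ([218.0, 226.0], 0.61)]
top stand [([162.0, 314.0], 0.72), ([246.0, 347.0], 0.66)]
top reagent_g [([139.0, 355.0], 0.71), ([218.0, 226.0], 0.61)]
other bottle [ 0.743  0.063 -0.015] [0.0013, 0.0013]
```

View pics/scene0.png

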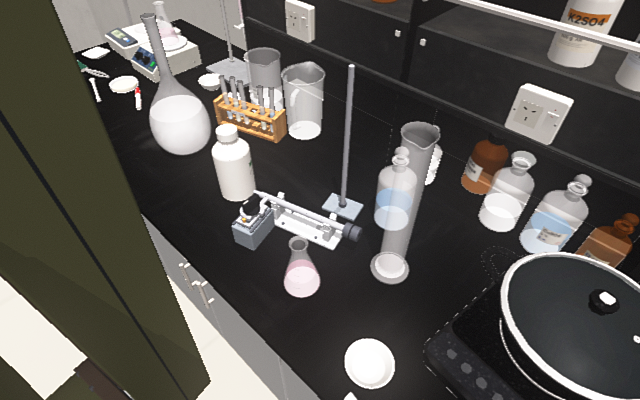

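View pics/top0.png

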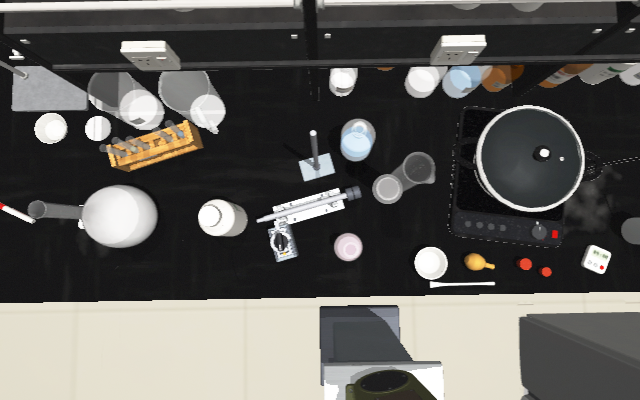

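The top view shows the shaft along the cradle, coupling at about (193,353) and tail at (220,260). The stand rod is at (164,318), the cylinder at (190,387), the white bottle at (218,226) and the flask at (247,349). The last joint's ±2.91 range may not allow a full half turn with the tool vertical, so I'll measure the arm's geometry on the way.

Request:
step_arm:
  delta_pos:
    - [-0.354, -0.359, -0.089]
    - [-0.354, -0.359, -0.089]
    - [-0.354, -0.359, -0.089]
    - [-0.354, -0.359, -0.089]
    - [-0.354, -0.359, -0.089]
    - [-0.354, -0.359, -0.089]
    - [-0.354, -0.359, -0.089]
    - [-0.354, -0.359, -0.089]
    - [-0.354, -0.359, -0.089]
    - [-0.354, -0.359, -0.089]
    - [-0.354, -0.359, -0.089]
    - [-0.713, -0.531, -0.089]
    - [-0.713, -0.531, -0.089]
    - [-0.713, -0.531, -0.089]
    - [-0.713, -0.531, -0.089]
    - [-0.713, -0.531, -0.089]
    - [-0.713, -0.531, -0.089]
    - [-0.713, -0.531, -0.089]
    - [-0.713, -0.531, -0.089]
    - [-0.713, -0.531, -0.089]
  delta_rot:
    - [0, 0, -0.8]
    - [0, 0, -0.8]
    - [0, 0, -0.8]
    - [0, 0, -0.8]
    - [0, 0, -0.8]
    - [0, 0, -0.8]
    - [0, 0, -0.8]
    - [0, 0, -0.8]
    - [0, 0, -0.8]
    - [0, 0, -0.8]
    - [0, 0, -0.8]
    - [0, 0, -1.58]
    - [0, 0, -1.58]
    - [0, 0, -1.58]
    - [0, 0, -1.58]
    - [0, 0, -1.58]
    - [0, 0, -1.58]
    - [0, 0, -1.58]
    - [0, 0, -1.58]
    - [0, 0, -1.58]
  hand: [0.085, 0.085, 0.085, 0.085, 0.085, 0.085, 0.085, 0.085, 0.085, 0.085, 0.085, 0.085, 0.085, 0.085, 0.085, 0.085, 0.085, 0.085, 0.085, 0.085]

```text
time: 3.37
tcp_pos: [0.4824, 0.1205, 0.3193]
tool_rot: [0.992, 0.126, 0.001, 0.0]
ft_force: [1.3, -0.2, 1.2]
finger_gap: 0.0849
```

Request:
step_arm:
  delta_pos:
    - [0.03, -0.059, 0]
    - [0.03, -0.059, 0]
    - [0.03, -0.059, 0]
    - [0.03, -0.059, 0]
  delta_rot:
    - [0, 0, 0]
    - [0, 0, 0]
    - [0, 0, 0]
    - [0, 0, 0]
  hand: [0.085, 0.085, 0.085, 0.085]

```text
time: 3.7
tcp_pos: [0.4966, 0.1841, 0.3185]
tool_rot: [0.992, 0.128, -0.0, 0.0]
ft_force: [0.3, -0.1, -0.0]
finger_gap: 0.0855
```

```bash
python3 - <<'E'
from h import *
s=sense(); print({k:np.round(s[k],4).tolist() for k in("time","joints","tcp_pos","tool_rot","ft_force")})
i=camera_info("wrist"); print(np.round(i["origin"],3),np.round(i["rotation"],3).tolist(),np.round(i["camera_matrix"]).tolist())
save("wrist","w1.png")
for n in "fork_lock fork_far shaft shaft_coupling shaft_tail knob_grip bolt_tip conical_250".split():
    d=landmark_of("wrist",n)
    z={"shaft":.055,"knob_grip":.104,"bolt_tip":.069,"conical_250":0}.get(n,.055)
    print(n,[(np.round(x["pixel"]).tolist(),round(x["score"],2),np.round(atz("wrist",x["pixel"],z,i),4).tolist()) for x in d[:2]])
E
```

```text
{'time': 3.7, 'joints': [0.2537, -0.1845, 1.8068, -0.0003, 1.5201, -0.002], 'tcp_pos': [0.4966, 0.1841, 0.3185], 'tool_rot': [0.9918, 0.1275, -0.0004, 0.0002], 'ft_force': [0.2517, -0.0561, -0.0413]}
[0.478 0.256 0.461] [0.981, 0.126, 0.018, 0.149] [[344.0, 0.0, 324.0], [0.0, 344.0, 196.0], [0.0, 0.0, 1.0]]
fork_lock [([107.0, 393.0], 0.81, [0.5592, 0.2578, 0.055])]
fork_far [([220.0, 385.0], 0.68, [0.5926, 0.1235, 0.055]), ([258.0, 384.0], 0.6, [0.6074, 0.0723, 0.055])]
shaft [([166.0, 390.0], 0.83, [0.5764, 0.191, 0.055])]
shaft_coupling [([256.0, 386.0], 0.81, [0.6096, 0.075, 0.055])]
shaft_tail [([40.0, 396.0], 0.96, [0.5398, 0.3249, 0.055])]
knob_grip [([84.0, 334.0], 0.58, [0.4866, 0.2635, 0.104]), ([87.0, 384.0], 0.31, [0.5342, 0.2734, 0.104])]
bolt_tip [([86.0, 381.0], 0.62, [0.537, 0.2752, 0.069])]
conical_250 [([210.0, 285.0], 0.65, [0.4655, 0.083, 0.0])]
```

View pics/w1.png

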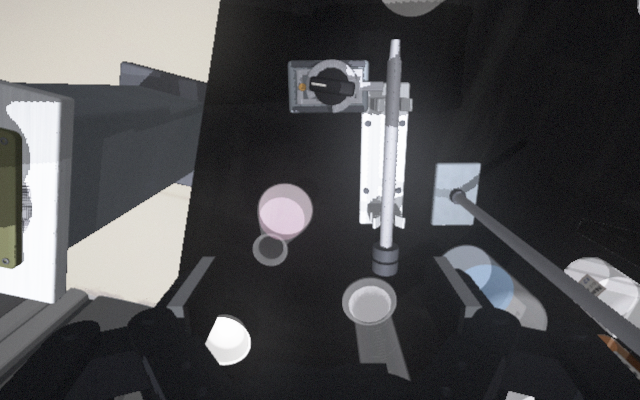

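```bash
cat > ik.py <<'E'
from h import *
L2,L3,e=.4312,.6057,.0537
def ik(p,Rm,Lt):
    W=np.array(p)-Lt*Rm[:,2]; h=np.hypot(W[0],W[1]); j1=np.arctan2(W[1],W[0])-np.arcsin(e/h)
    r=np.sqrt(h*h-e*e)-.001; z=W[2]-(Lt-.0744); D=np.hypot(r,z)
    j2=np.arctan2(r,z)-np.arccos((L2**2+D*D-L3**2)/(2*L2*D))
    phi=np.arctan2(r-L2*np.sin(j2),z-L2*np.cos(j2))
    q=R.from_euler("y",-phi)*R.from_euler("z",-j1)*R.from_matrix(Rm)
    a,b,c=q.as_euler("ZYZ"); return np.array([j1,j2,phi-j2,a,b,(c-np.pi+np.pi)%(2*np.pi)-np.pi])
def pose(yaw,al,be):
    """yaw of jaw axis, lean al about jaw axis, be about the shaft; tool down otherwise"""
    R0=R.from_euler("z",yaw)*R.from_euler("x",np.pi)
    s=R.from_euler("z",yaw).apply([0,1,0])
    return (R.from_rotvec(be*s)*R0*R.from_euler("x",al)).as_matrix()
E
python3 - <<'E'
from ik import *
np.set_printoptions(precision=3,suppress=True)
print(ik([.4966,.1841,.3185],pose(np.radians(14.65),0,0),.35))
g=np.array([.576,.191,.055])
for Lt in(.25,.35,.45):
  for al in(-.35,.35):
    for be in (0,-.25,.25):
      o=[]
      for y in(14.8,194.8):
        M=pose(np.radians(y),al,be if y<90 else be); o.append(ik(g+.019*M[:,2],M,Lt))
      print(Lt,al,be,o[0],o[1])
E
```

```text
[ 0.253 -0.184  1.806  0.     1.52  -0.002]
0.25 -0.35 0 [ 0.362  0.236  1.897 -0.397  1.081  0.305] [0.101 0.216 1.921 0.391 1.095 2.788]
0.25 -0.35 -0.25 [ 0.371  0.134  2.028 -0.515  0.841  0.479] [0.114 0.335 1.788 0.32  1.329 2.915]
0.25 -0.35 0.25 [ 0.353  0.353  1.765 -0.336  1.32   0.183] [0.086 0.111 2.053 0.52  0.863 2.604]
0.25 0.35 0 [ 0.101  0.216  1.921  0.391  1.095 -0.354] [ 0.362  0.236  1.897 -0.397  1.081 -2.837]
0.25 0.35 -0.25 [ 0.086  0.111  2.053  0.52   0.863 -0.537] [ 0.353  0.353  1.765 -0.336  1.32  -2.958]
0.25 0.35 0.25 [ 0.114  0.335  1.788  0.32   1.329 -0.226] [ 0.371  0.134  2.028 -0.515  0.841 -2.663]
0.35 -0.35 0 [ 0.417  0.26   1.88  -0.391  1.092  0.356] [0.045 0.231 1.915 0.385 1.104 2.735]
0.35 -0.35 -0.25 [ 0.439  0.117  2.065 -0.528  0.851  0.556] [0.069 0.399 1.722 0.306 1.342 2.879]
0.35 -0.35 0.25 [ 0.399  0.423  1.689 -0.321  1.338  0.22 ] [0.015 0.082 2.103 0.531 0.875 2.525]
0.35 0.35 0 [ 0.045  0.231  1.915  0.385  1.104 -0.406] [ 0.417  0.26   1.88  -0.391  1.092 -2.785]
0.35 0.35 -0.25 [ 0.015  0.082  2.103  0.531  0.875 -0.617] [ 0.399  0.423  1.689 -0.321  1.338 -2.921]
0.35 0.35 0.25 [ 0.069  0.399  1.722  0.306  1.342 -0.263] [ 0.439  0.117  2.065 -0.528  0.851 -2.585]
0.45 -0.35 0 [ 0.47   0.286  1.859 -0.385  1.104  0.406] [-0.009  0.25   1.904  0.378  1.113  2.684]
0.45 -0.35 -0.25 [ 0.51   0.106  2.096 -0.538  0.864  0.635] [0.028 0.465 1.651 0.291 1.358 2.846]
0.45 -0.35 0.25 [ 0.441  0.496  1.608 -0.306  1.358  0.253] [-0.06   0.059  2.145  0.539  0.889  2.444]
0.45 0.35 0 [-0.009  0.25   1.904  0.378  1.113 -0.457] [ 0.47   0.286  1.859 -0.385  1.104 -2.736]
0.45 0.35 -0.25 [-0.06   0.059  2.145  0.539  0.889 -0.698] [ 0.441  0.496  1.608 -0.306  1.358 -2.889]
0.45 0.35 0.25 [ 0.028  0.465  1.651  0.291  1.358 -0.296] [ 0.51   0.106  2.096 -0.538  0.864 -2.507]
```

Request:
step_arm:
  delta_pos:
    - [0.0785, 0.019, 0.18]
    - [0.0785, 0.019, 0.18]
    - [0.0785, 0.019, 0.18]
    - [0.0785, 0.019, 0.18]
    - [0.0785, 0.019, 0.18]
    - [0.0785, 0.019, 0.18]
    - [0.0785, 0.019, 0.18]
    - [0.0785, 0.019, 0.18]
  delta_rot:
    - [-0.3, 0, 0]
    - [-0.3, 0, 0]
    - [-0.3, 0, 0]
    - [-0.3, 0, 0]
    - [-0.3, 0, 0]
    - [-0.3, 0, 0]
    - [-0.3, 0, 0]
    - [-0.3, 0, 0]
  hand: [0.085, 0.085, 0.085, 0.085, 0.085, 0.085, 0.085, 0.085]

```text
time: 4.82
tcp_pos: [0.5782, 0.1842, 0.1408]
tool_rot: [0.981, 0.124, 0.02, 0.148]
ft_force: [-0.0, 0.2, 1.1]
finger_gap: 0.085
```

```bash
python3 - <<'E'
from ik import *
np.set_printoptions(precision=4,suppress=True)
s=sense(); print({k:np.round(s[k],4).tolist() for k in("time","joints","tcp_pos","tool_rot","ft_force")})
M=R.from_quat(s["tool_rot"]).as_matrix()
for Lt in(.25,.3,.35,.4,.45): print(Lt,ik(s["tcp_pos"],M,Lt))
i=camera_info("wrist"); print(np.round(i["origin"],3))
save("wrist","w2.png")
for n in "fork_lock fork_far shaft shaft_coupling shaft_tail knob_grip".split():
    d=landmark_of("wrist",n)
    print(n,[(np.round(x["pixel"]).tolist(),round(x["score"],2),np.round(atz("wrist",x["pixel"],.104 if n[0]=="k" else .055,i),4).tolist()) for x in d[:1]])
E
```

```text
{'time': 4.8167, 'joints': [0.3536, 0.1342, 1.818, -0.3169, 1.2346, 0.2135], 'tcp_pos': [0.5782, 0.1842, 0.1408], 'tool_rot': [0.9809, 0.1244, 0.0199, 0.1481], 'ft_force': [-0.0304, 0.2092, 1.0774]}
0.25 [ 0.3412  0.1136  1.8367 -0.3174  1.2327  0.2013]
0.3 [ 0.3651  0.1215  1.832  -0.3162  1.2366  0.2247]
0.35 [ 0.3889  0.1302  1.8265 -0.3149  1.2404  0.2479]
0.4 [ 0.4125  0.1396  1.8201 -0.3134  1.2443  0.2709]
0.45 [ 0.4359  0.1497  1.8128 -0.3117  1.2483  0.2935]
[0.55  0.294 0.255]
fork_lock []
fork_far [([235.0, 324.0], 0.56, [0.5935, 0.127, 0.055])]
shaft [([160.0, 318.0], 0.96, [0.5736, 0.1886, 0.055])]
shaft_coupling [([286.0, 324.0], 0.74, [0.6075, 0.0708, 0.055])]
shaft_tail []
knob_grip [([9.0, 139.0], 0.68, [0.4848, 0.261, 0.104])]
```

View pics/w2.png

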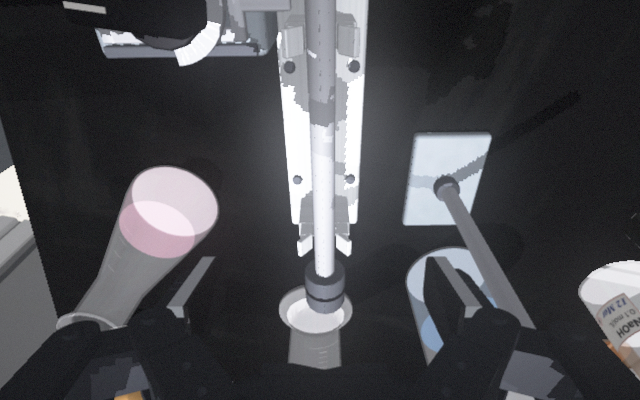

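Request:
step_arm:
  delta_pos:
    - [0, -0.009, 0.028]
    - [0, -0.017, 0.056]
    - [0, -0.026, 0.083]
    - [0, -0.0307, 0.0993]
    - [0, -0.0307, 0.0993]
    - [0, -0.0307, 0.0993]
    - [0, -0.0307, 0.0993]
    - [0, -0.0307, 0.0993]
    - [0, -0.0307, 0.0993]
    - [0, -0.0307, 0.0993]
    - [0, -0.0307, 0.0993]
    - [0, -0.0307, 0.0993]
    - [0, -0.0307, 0.0993]
    - [0, -0.0307, 0.0993]
  delta_rot:
    - [-0.04, 0, 0]
    - [-0.04, 0, 0]
    - [-0.04, 0, 0]
    - [-0.04, 0, 0]
    - [-0.04, 0, 0]
    - [-0.04, 0, 0]
    - [-0.04, 0, 0]
    - [-0.04, 0, 0]
    - [-0.04, 0, 0]
    - [-0.04, 0, 0]
    - [-0.04, 0, 0]
    - [-0.04, 0, 0]
    - [-0.04, 0, 0]
    - [-0.04, 0, 0]
  hand: [0.085, 0.085, 0.085, 0.085, 0.085, 0.085, 0.01, 0.01, 0.01, 0.01, 0.01, 0.01, 0.01, 0.01]
  force: 60

```text
time: 6.33
tcp_pos: [0.578, 0.1843, 0.0357]
tool_rot: [0.978, 0.124, 0.022, 0.168]
ft_force: [-0.1, 0.7, 4.7]
finger_gap: 0.014
```

```bash
python3 - <<'E'
from ik import *
np.set_printoptions(precision=4,suppress=True)
s=sense(); print({k:np.round(s[k],4).tolist() for k in("time","joints","tcp_pos","tool_rot","ft_force","torque","finger_gap")})
M=R.from_quat(s["tool_rot"]).as_matrix(); print(M, s["tcp_pos"]-.019*M[:,2])
# plan: lift, back off, turn about world z by -180deg (clockwise from above => j6 grows), back
G=s["tcp_pos"]-.019*M[:,2]
for dx,dz,th in((0,.2,0),(-.13,.2,0),(-.13,.2,-60),(-.13,.2,-120),(-.13,.2,-180),(0,.2,-180),(0,0.,-180)):
    M2=R.from_euler("z",th,degrees=True).as_matrix()@M; g=G+[dx,0,dz]
    t=g+.019*M2[:,2]; print(dx,dz,th,ik(t,M2,.275),"dpos tool",M.T@(t-s["tcp_pos"]))
print("world z in tool",M.T@[0,0,1])
E
```

```text
{'time': 6.3333, 'joints': [0.3709, 0.27, 1.8652, -0.3854, 1.0791, 0.3141], 'tcp_pos': [0.578, 0.1843, 0.0357], 'tool_rot': [0.9777, 0.1243, 0.022, 0.1678], 'ft_force': [-0.1225, 0.6588, 4.744], 'torque': [0.0388, 0.1171, -0.0182], 'finger_gap': 0.014}
[[ 0.9681  0.2357  0.0847]
 [ 0.2504 -0.9128 -0.3226]
 [ 0.0013  0.3336 -0.9427]] [0.5764 0.1905 0.0536]
0 0.2 0 [ 0.3704  0.0575  1.74   -0.3433  1.3949  0.1868] dpos tool [ 0.0003  0.0667 -0.1885]
-0.13 0.2 0 [ 0.4648 -0.213   1.9951 -0.3354  1.44    0.2695] dpos tool [-0.1256  0.0361 -0.1996]
-0.13 0.2 -60 [ 0.3638 -0.0654  1.8625 -0.1359  1.6567  1.1677] dpos tool [-0.1311  0.0331 -0.2006]
-0.13 0.2 -120 [ 0.2106 -0.0911  1.8867  0.1544  1.6495  2.0406] dpos tool [-0.1311  0.0271 -0.2027]
-0.13 0.2 -180 [ 0.1144 -0.2753  2.0465  0.3401  1.429   2.9446] dpos tool [-0.1257  0.0241 -0.2038]
0 0.2 -180 [0.0899 0.0331 1.7651 0.3397 1.4115 2.9127] dpos tool [ 0.0002  0.0548 -0.1928]
0 0.0 -180 [0.0899 0.2201 1.9198 0.3798 1.0912 2.7865] dpos tool [-0.     -0.0119 -0.0042]
world z in tool [ 0.0013  0.3336 -0.9427]
```

Request:
step_arm:
  delta_pos:
    - [0, 0.0042, -0.0118]
    - [0, 0.0083, -0.0236]
    - [0, 0.0083, -0.0236]
    - [0, 0.0083, -0.0236]
  delta_rot:
    - [0, 0, 0]
    - [0, 0, 0]
    - [0, 0, 0]
    - [0, 0, 0]
  hand: [0.005, 0.005, 0.005, 0.005]
  force: 80

```text
time: 6.67
tcp_pos: [0.578, 0.1844, 0.0611]
tool_rot: [0.978, 0.124, 0.022, 0.168]
ft_force: [0.9, 0.0, -3.7]
finger_gap: 0.0134
```

```bash
python3 - <<'E'
from h import *
s=sense(); print({k:np.round(s[k],4).tolist() for k in("time","tcp_pos","ft_force","torque","finger_gap")})
save("wrist","w3.png")
E
```

```text
{'time': 6.6667, 'tcp_pos': [0.578, 0.1844, 0.0611], 'ft_force': [0.8951, 0.0413, -3.6854], 'torque': [0.3442, 0.0893, -0.0274], 'finger_gap': 0.0134}
```

View pics/w3.png

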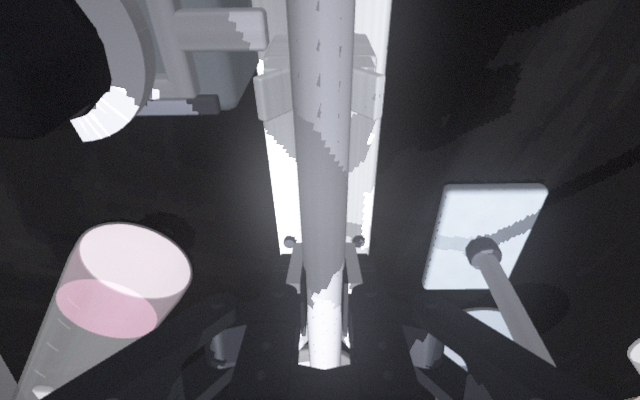

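Request:
step_arm:
  delta_pos:
    - [0, 0.007, -0.019]
    - [0, 0.018, -0.05]
    - [0, 0.03, -0.085]
    - [0, 0.042, -0.12]
    - [0, 0.053, -0.15]
    - [0, 0.0584, -0.165]
    - [-0.02, 0.0535, -0.1667]
    - [-0.05, 0.046, -0.169]
    - [-0.085, 0.038, -0.1725]
    - [-0.11, 0.031, -0.175]
    - [-0.1256, 0.0278, -0.176]
    - [-0.1311, 0.0248, -0.177]
    - [-0.1311, 0.0248, -0.177]
    - [-0.1311, 0.0248, -0.177]
    - [-0.1311, 0.0248, -0.177]
    - [-0.1311, 0.0248, -0.177]
    - [-0.1311, 0.0248, -0.177]
    - [-0.1311, 0.0248, -0.177]
    - [-0.1311, 0.0248, -0.177]
    - [-0.1311, 0.0248, -0.177]
  delta_rot:
    - [0, 0, 0]
    - [0, 0, 0]
    - [0, 0, 0]
    - [0, 0, 0]
    - [0, 0, 0]
    - [0, 0, 0]
    - [0, 0, 0]
    - [0, 0, 0]
    - [0, 0, 0]
    - [0, 0, 0]
    - [0, -0.025, 0.07]
    - [0, -0.058, 0.164]
    - [0, -0.094, 0.265]
    - [0, -0.13, 0.366]
    - [0, -0.165, 0.467]
    - [0, -0.201, 0.568]
    - [0, -0.237, 0.669]
    - [0, -0.272, 0.77]
    - [0, -0.308, 0.87]
    - [0, -0.349, 0.987]
  hand: [0.005, 0.005, 0.005, 0.005, 0.005, 0.005, 0.005, 0.005, 0.005, 0.005, 0.005, 0.005, 0.005, 0.005, 0.005, 0.005, 0.005, 0.005, 0.005, 0.005]
  force: 80

```text
time: 8.38
tcp_pos: [0.4412, 0.1859, 0.2341]
tool_rot: [0.908, -0.383, -0.066, 0.156]
ft_force: [0.1, 0.1, -2.6]
finger_gap: 0.0136
```

```bash
cat > plan.py <<'E'
from ik import *
import sys
np.set_printoptions(precision=4,suppress=True)
s=sense(); print({k:np.round(s[k],4).tolist() for k in("time","joints","tcp_pos","tool_rot","ft_force","finger_gap")})
M=R.from_quat(s["tool_rot"]).as_matrix(); G=s["tcp_pos"]-.019*M[:,2]
yaw=np.degrees(np.arctan2(M[1,0],M[0,0])); print("yaw",yaw,"G",G)
def row(g,yw):   # grasp-point target, jaw yaw in degrees (world)
    d=yw-yaw; M2=R.from_euler("z",d,degrees=True).as_matrix()@M; t=np.array(g)+.019*M2[:,2]
    print(g,yw,"dpos",M.T@(t-s["tcp_pos"]),"drot",np.radians(d)*(M.T@[0,0,1]),"j",ik(t,M2,.275))
E
python3 - <<'E'
from plan import *
for y in(-75,-105,-120,-150,-165): row([.446,.191,.254],y)
E
```

```text
{'time': 8.3833, 'joints': [0.3631, -0.0533, 1.8545, -0.1335, 1.6551, 1.172], 'tcp_pos': [0.4412, 0.1859, 0.2341], 'tool_rot': [0.9079, -0.3833, -0.0663, 0.1565], 'ft_force': [0.1251, 0.0776, -2.5789], 'finger_gap': 0.0136}
yaw -45.78092787393056 G [0.4457 0.1903 0.252 ]
[0.446, 0.191, 0.254] -75 dpos [-0.0034 -0.0007 -0.0024] drot [ 0.0002 -0.1708  0.4805] j [ 0.2887 -0.0548  1.852   0.0095  1.6858  1.5971]
[0.446, 0.191, 0.254] -105 dpos [-0.0058 -0.0029 -0.0032] drot [ 0.0005 -0.3462  0.9739] j [ 0.2119 -0.0907  1.886   0.1543  1.6515  2.0332]
[0.446, 0.191, 0.254] -120 dpos [-0.0064 -0.0044 -0.0037] drot [ 0.0006 -0.4339  1.2205] j [ 0.1778 -0.1248  1.9174  0.2184  1.6129  2.2522]
[0.446, 0.191, 0.254] -150 dpos [-0.0065 -0.0075 -0.0048] drot [ 0.0009 -0.6092  1.7139] j [ 0.1273 -0.2192  2.      0.3151  1.5004  2.7007]
[0.446, 0.191, 0.254] -165 dpos [-0.0059 -0.0089 -0.0053] drot [ 0.001  -0.6969  1.9606] j [ 0.115  -0.2753  2.0461  0.3413  1.4307  2.9364]
```

Request:
step_arm:
  delta_pos:
    - [0, 0, 0]
    - [-0.001, 0, 0]
    - [-0.003, 0, 0]
    - [-0.003, -0.001, -0.001]
    - [-0.004, -0.001, -0.001]
    - [-0.005, -0.002, -0.002]
    - [-0.006, -0.003, -0.003]
    - [-0.006, -0.003, -0.003]
    - [-0.006, -0.004, -0.004]
    - [-0.006, -0.004, -0.004]
    - [-0.006, -0.006, -0.004]
    - [-0.006, -0.006, -0.004]
    - [-0.006, -0.007, -0.005]
    - [-0.006, -0.007, -0.005]
    - [-0.0065, -0.0075, -0.005]
    - [-0.0065, -0.0075, -0.005]
    - [-0.0065, -0.0075, -0.005]
    - [-0.0065, -0.0075, -0.005]
  delta_rot:
    - [0, -0.04, 0.113]
    - [0, -0.08, 0.225]
    - [0, -0.12, 0.338]
    - [0, -0.16, 0.45]
    - [0, -0.2, 0.563]
    - [0, -0.24, 0.675]
    - [0, -0.28, 0.788]
    - [0, -0.32, 0.9]
    - [0, -0.36, 1.013]
    - [0, -0.4, 1.125]
    - [0.001, -0.44, 1.238]
    - [0.001, -0.48, 1.35]
    - [0.001, -0.52, 1.463]
    - [0.001, -0.56, 1.575]
    - [0.001, -0.6, 1.688]
    - [0.001, -0.609, 1.714]
    - [0.001, -0.609, 1.714]
    - [0.001, -0.609, 1.714]
  hand: [0.005, 0.005, 0.005, 0.005, 0.005, 0.005, 0.005, 0.005, 0.005, 0.005, 0.005, 0.005, 0.005, 0.005, 0.005, 0.005, 0.005, 0.005]

```text
time: 9.88
tcp_pos: [0.443, 0.1964, 0.2368]
tool_rot: [-0.259, 0.951, 0.164, -0.044]
ft_force: [-1.3, 0.0, -2.7]
finger_gap: 0.0137
```

```bash
python3 - <<'E'
from plan import *
for g,y in(([.446,.191,.20],-150),([.576,.191,.18],-150),([.576,.191,.15],-155),([.576,.191,.13],-160),([.576,.191,.1],-165.3)): row(g,y)
for c in("top","scene"):
    save(c,c+"1.png")
ds={}
for n in("shaft_coupling","shaft_tail","shaft"):
    d=[landmark_of(c,n) for c in("scene","top")]
    if all(d): p,e=tri([ray(c,x[0]["pixel"]) for c,x in zip(("scene","top"),d)]); print(n,p,e)
E
```

```text
{'time': 9.8833, 'joints': [0.1276, -0.2011, 1.9831, 0.3139, 1.5002, 2.6933], 'tcp_pos': [0.443, 0.1964, 0.2368], 'tool_rot': [-0.2587, 0.9509, 0.1639, -0.0438], 'ft_force': [-1.2705, 0.0207, -2.7219], 'finger_gap': 0.0137}
yaw -149.57196935806567 G [0.4462 0.1909 0.2548]
[0.446, 0.191, 0.2] -150 dpos [ 0.0002 -0.0182  0.0517] drot [ 0.     -0.0025  0.007 ] j [ 0.1274 -0.1842  2.0623  0.3185  1.4067  2.6699]
[0.576, 0.191, 0.18] -150 dpos [-0.1119 -0.087   0.0487] drot [ 0.     -0.0025  0.007 ] j [0.1011 0.1321 1.7871 0.3167 1.3754 2.6328]
[0.576, 0.191, 0.15] -155 dpos [-0.1124 -0.097   0.0769] drot [ 0.0001 -0.0317  0.0893] j [0.0967 0.1423 1.829  0.3337 1.3014 2.6908]
[0.576, 0.191, 0.13] -160 dpos [-0.1129 -0.1038  0.0957] drot [ 0.0003 -0.0608  0.1715] j [0.0932 0.1457 1.8614 0.3491 1.2421 2.7538]
[0.576, 0.191, 0.1] -165.3 dpos [-0.1134 -0.1139  0.124 ] drot [ 0.0004 -0.0918  0.2587] j [0.0905 0.1612 1.8994 0.3675 1.1638 2.8143]
shaft_coupling [0.3823 0.291  0.2586] [0.0016, 0.0016]
shaft [0.4474 0.1972 0.2521] [0.0026, 0.0026]
```

View pics/scene1.png

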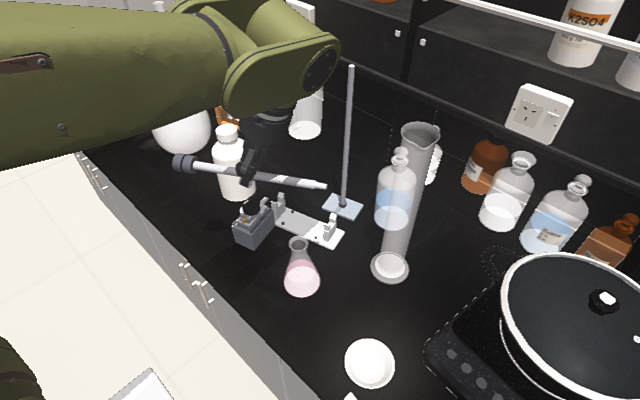

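Request:
step_arm:
  delta_pos:
    - [-0.02, -0.015, 0.008]
    - [-0.05, -0.039, 0.02]
    - [-0.08, -0.062, 0.033]
    - [-0.1, -0.078, 0.042]
    - [-0.112, -0.087, 0.0487]
    - [-0.1124, -0.097, 0.0769]
    - [-0.1129, -0.1038, 0.0957]
    - [-0.1132, -0.109, 0.11]
    - [-0.1134, -0.1139, 0.124]
    - [-0.1134, -0.1139, 0.124]
    - [-0.1134, -0.1139, 0.124]
    - [-0.1134, -0.1139, 0.124]
  delta_rot:
    - [0, -0.005, 0.015]
    - [0, -0.01, 0.03]
    - [0, -0.02, 0.055]
    - [0, -0.025, 0.07]
    - [0, -0.03, 0.085]
    - [0, -0.045, 0.127]
    - [0, -0.061, 0.1715]
    - [0, -0.078, 0.22]
    - [0, -0.092, 0.2587]
    - [0, -0.092, 0.2587]
    - [0, -0.092, 0.2587]
    - [0, -0.092, 0.2587]
  hand: [0.005, 0.005, 0.005, 0.005, 0.005, 0.005, 0.005, 0.005, 0.005, 0.005, 0.005, 0.005]

```text
time: 11.28
tcp_pos: [0.5755, 0.1973, 0.0836]
tool_rot: [-0.126, 0.977, 0.169, -0.02]
ft_force: [-0.3, -0.4, -2.9]
finger_gap: 0.0138
```

```bash
python3 - <<'E'
from plan import *
i=camera_info("wrist"); print(i["origin"]); save("wrist","w4.png")
for n,z in(("fork_lock",.055),("fork_far",.055),("shaft",.1),("shaft_coupling",.1),("shaft_tail",.1),("knob_grip",.104)):
    d=landmark_of("wrist",n)
    print("w",n,[(np.round(x["pixel"]).tolist(),round(x["score"],2),atz("wrist",x["pixel"],z,i)) for x in d[:2]])
for c in("top","scene"): save(c,c+"2.png")
for n in("shaft_coupling","shaft_tail","fork_lock","fork_far"):
    d={c:landmark_of(c,n) for c in("scene","top")}
    print(n,{c:(np.round(x[0]["pixel"]).tolist(),round(x[0]["score"],2)) for c,x in d.items() if x})
    if all(d.values()): p,e=tri([ray(c,x[0]["pixel"]) for c,x in d.items()]); print(p,e)
E
```

```text
{'time': 11.2833, 'joints': [0.0899, 0.1852, 1.8731, 0.3688, 1.1639, 2.8147], 'tcp_pos': [0.5755, 0.1973, 0.0836], 'tool_rot': [-0.1257, 0.9774, 0.1689, -0.0198], 'ft_force': [-0.2722, -0.4322, -2.8728], 'finger_gap': 0.0138}
yaw -165.38434989813075 G [0.5771 0.1911 0.1015]
[0.6056 0.0814 0.1925]
w fork_lock []
w fork_far []
w shaft [([282.0, 322.0], 0.71, array([0.5779, 0.1913, 0.1   ]))]
w shaft_coupling []
w shaft_tail []
w knob_grip []
shaft_coupling {'scene': ([181.0, 260.0], 0.93), 'top': ([218.0, 261.0], 0.78)}
[0.5447 0.309  0.0936] [0.0021, 0.0021]
shaft_tail {'scene': ([220.0, 362.0], 0.64), 'top': ([208.0, 310.0], 0.52)}
[0.6079 0.1318 0.0548] [0.0667, 0.0667]
fork_lock {'scene': ([202.0, 278.0], 0.77), 'top': ([211.0, 287.0], 0.66)}
[0.5566 0.2516 0.0576] [0.0055, 0.0055]
fork_far {'scene': ([227.0, 333.0], 0.71)}
```

View pics/w4.png

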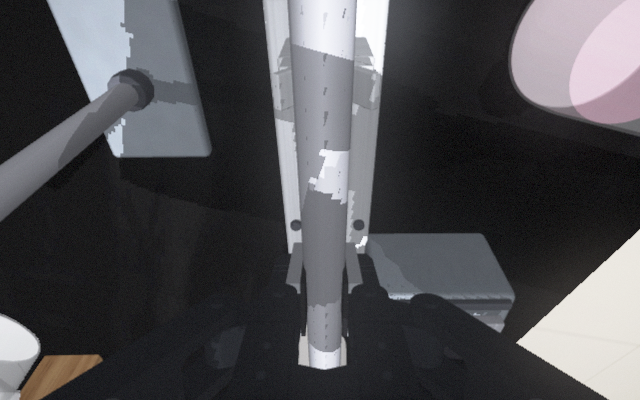

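Request:
step_arm:
  delta_pos:
    - [0, -0.004, 0.0113]
    - [0, -0.0077, 0.0217]
    - [0, -0.011, 0.0311]
    - [0, -0.0133, 0.0377]
    - [0, -0.0147, 0.0415]
    - [0, -0.0153, 0.0432]
    - [0, -0.0153, 0.0432]
    - [0, -0.0153, 0.0432]
  delta_rot:
    - [0, 0, 0]
    - [0, 0, 0]
    - [0, 0, 0]
    - [0, 0, 0]
    - [0, 0, 0]
    - [0, 0, 0]
    - [0, 0, 0]
    - [0, 0, 0]
  hand: [0.005, 0.005, 0.005, 0.005, 0.005, 0.005, 0.005, 0.005]

```text
time: 12.8
tcp_pos: [0.5749, 0.1972, 0.0367]
tool_rot: [-0.125, 0.977, 0.169, -0.02]
ft_force: [-0.4, 1.1, -3.6]
finger_gap: 0.0139
```

```bash
python3 - <<'E'
from plan import *
print(s["torque"])
save("wrist","w5.png")
for c in("top","scene"): save(c,c+"3.png")
for n in("shaft_coupling","shaft_tail","fork_lock","fork_far"):
    d={c:landmark_of(c,n) for c in("scene","top")}
    print(n,{c:(np.round(x[0]["pixel"]).tolist(),round(x[0]["score"],2)) for c,x in d.items() if x})
    if all(d.values()): p,e=tri([ray(c,x[0]["pixel"]) for c,x in d.items()]); print(p,e)
a=cv2.imread("pics/scene3.png")[160:280,200:400]; b=cv2.imread("pics/w5.png")[0:400,180:480]
a=cv2.resize(a,(660,396)); 
cv2.imwrite("pics/c5.png",np.hstack([a[:,:480],cv2.resize(b,(297,396))]))
E
```

```text
{'time': 12.8, 'joints': [0.09, 0.2473, 1.8915, 0.3823, 1.0898, 2.7835], 'tcp_pos': [0.5749, 0.1972, 0.0367], 'tool_rot': [-0.1252, 0.9775, 0.1687, -0.0204], 'ft_force': [-0.44, 1.0674, -3.6148], 'finger_gap': 0.0139}
yaw -165.43033981906757 G [0.5765 0.191  0.0546]
[-0.3767 -0.0274  0.0778]
shaft_coupling {'scene': ([196.0, 258.0], 0.65), 'top': ([220.0, 265.0], 0.91)}
[0.5374 0.3069 0.0512] [0.0013, 0.0013]
shaft_tail {'scene': ([237.0, 362.0], 0.61)}
fork_lock {'scene': ([201.0, 276.0], 0.88)}
fork_far {'scene': ([224.0, 330.0], 0.69), 'top': ([220.0, 276.0], 0.53)}
[ 0.5868  0.2201 -0.0031] [0.0764, 0.0764]
```

View pics/c5.png

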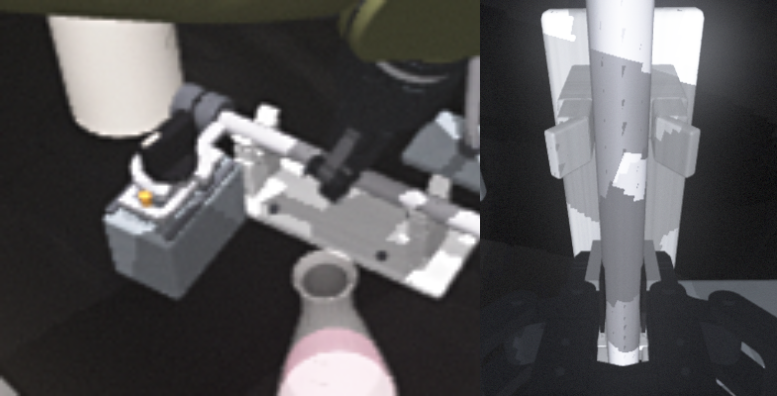

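Request:
step_arm:
  delta_pos:
    - [0, -0.0004, 0.0012]
    - [0, -0.0004, 0.0012]
    - [0, -0.0004, 0.0012]
    - [0, -0.0004, 0.0012]
    - [0, -0.0004, 0.0012]
    - [0, -0.0004, 0.0012]
    - [0, -0.0004, 0.0012]
    - [0, -0.0004, 0.0012]
    - [0, -0.0004, 0.0012]
    - [0, 0.01, -0.0283]
    - [0, 0.02, -0.0566]
    - [0, 0.033, -0.0943]
    - [0, 0.0467, -0.132]
    - [0, 0.0467, -0.132]
  delta_rot:
    - [0, 0, 0]
    - [0, 0, 0]
    - [0, 0, 0]
    - [0, 0, 0]
    - [0, 0, 0]
    - [0, 0, 0]
    - [0, 0, 0]
    - [0, 0, 0]
    - [0, 0, 0]
    - [0, 0, 0]
    - [0, 0, 0]
    - [0, 0, 0]
    - [0, 0, 0]
    - [0, 0, 0]
  hand: [0.005, 0.005, 0.018, 0.022, 0.03, 0.045, 0.06, 0.06, 0.06, 0.06, 0.06, 0.06, 0.06, 0.06]

```text
time: 14.52
tcp_pos: [0.5795, 0.1978, 0.1873]
tool_rot: [-0.126, 0.977, 0.169, -0.012]
ft_force: [2.2, 0.4, 1.9]
finger_gap: 0.0602
```

```bash
python3 - <<'E'
from plan import *
save("wrist","w6.png"); i=camera_info("wrist")
for n,z in(("fork_lock",.055),("fork_far",.055),("shaft",.055),("shaft_coupling",.055),("shaft_tail",.055),("knob_grip",.104)):
    d=landmark_of("wrist",n)
    print("w",n,[(np.round(x["pixel"]).tolist(),round(x["score"],2),atz("wrist",x["pixel"],z,i)) for x in d[:1]])
for c in("top","scene"): save(c,c+"4.png")
for n in("shaft_coupling","shaft_tail","knob_grip","fork_lock","fork_far"):
    d={c:landmark_of(c,n) for c in("scene","top")}
    print(n,{c:(np.round(x[0]["pixel"]).tolist(),round(x[0]["score"],2)) for c,x in d.items() if x})
    if all(d.values()): p,e=tri([ray(c,x[0]["pixel"]) for c,x in d.items()]); print(p,e)
E
```

```text
{'time': 14.5167, 'joints': [0.0896, 0.0758, 1.805, 0.3504, 1.3162, 2.8757], 'tcp_pos': [0.5795, 0.1978, 0.1873], 'tool_rot': [-0.1263, 0.9774, 0.1691, -0.0124], 'ft_force': [2.1636, 0.4409, 1.8804], 'finger_gap': 0.0602}
yaw -165.45714911837618 G [0.5808 0.1915 0.2052]
w fork_lock [([201.0, 336.0], 0.85, array([0.5539, 0.2554, 0.055 ]))]
w fork_far [([29.0, 334.0], 0.88, array([0.5924, 0.1241, 0.055 ]))]
w shaft [([127.0, 331.0], 0.65, array([0.5765, 0.1897, 0.055 ]))]
w shaft_coupling [([240.0, 334.0], 0.57, array([0.5434, 0.3015, 0.055 ]))]
w shaft_tail []
w knob_grip [([259.0, 420.0], 0.81, array([0.485 , 0.2579, 0.104 ]))]
shaft_coupling {'scene': ([197.0, 262.0], 0.95), 'top': ([220.0, 262.0], 0.93)}
[0.5443 0.3116 0.0393] [0.0055, 0.0055]
shaft_tail {'scene': ([237.0, 361.0], 0.95)}
knob_grip {'scene': ([203.0, 251.0], 0.77), 'top': ([243.0, 283.0], 0.81)}
[0.4803 0.2535 0.1095] [0.0004, 0.0004]
fork_lock {'scene': ([202.0, 280.0], 0.6), 'top': ([209.0, 282.0], 0.97)}
[0.5669 0.2624 0.0403] [0.0024, 0.0024]
fork_far {'scene': ([227.0, 334.0], 0.9), 'top': ([160.0, 317.0], 0.68)}
[ 0.7071  0.182  -0.0989] [0.0211, 0.0211]
```

```bash
cat >> plan.py <<'E'
def tgt(tcp,yw):  # vertical tool, tcp target, jaw yaw deg
    M2=pose(np.radians(yw),0,0); rv=R.from_matrix(M.T@M2).as_rotvec()
    print(tcp,yw,"dpos",M.T@(np.array(tcp)-s["tcp_pos"]),"drot",rv,"j",ik(tcp,M2,.275))
E
python3 - <<'E'
from plan import *
for y in(-150,-120,-90,-60,-35): tgt([.4855,.2605,.22],y)
tgt([.54,.22,.24],-130)
E
```

```text
{'time': 15.4667, 'joints': [0.0895, 0.0834, 1.8154, 0.3492, 1.3144, 2.8749], 'tcp_pos': [0.5746, 0.1969, 0.1768], 'tool_rot': [-0.1251, 0.9775, 0.1688, -0.0204], 'ft_force': [0.305, 0.0794, 0.1503], 'finger_gap': 0.0599}
yaw -165.4355151629425 G [0.5762 0.1908 0.1947]
[0.4855, 0.2605, 0.22] -150 dpos [ 0.0702  0.0936 -0.0127] drot [ 0.3393  0.0484 -0.2664] j [ 0.3948 -0.1004  1.8953  0.      1.3467  3.0128]
[0.4855, 0.2605, 0.22] -120 dpos [ 0.0702  0.0936 -0.0127] drot [ 0.3226  0.1377 -0.7847] j [ 0.3948 -0.1004  1.8953  0.      1.3467  2.4892]
[0.4855, 0.2605, 0.22] -90 dpos [ 0.0702  0.0936 -0.0127] drot [ 0.2891  0.2268 -1.3026] j [ 0.3948 -0.1004  1.8953  0.      1.3467  1.9656]
[0.4855, 0.2605, 0.22] -60 dpos [ 0.0702  0.0936 -0.0127] drot [ 0.2369  0.3156 -1.8196] j [ 0.3948 -0.1004  1.8953  0.      1.3467  1.442 ]
[0.4855, 0.2605, 0.22] -35 dpos [ 0.0702  0.0936 -0.0127] drot [ 0.1765  0.3893 -2.2493] j [ 0.3948 -0.1004  1.8953  0.      1.3467  1.0057]
[0.54, 0.22, 0.24] -130 dpos [ 0.0275  0.0504 -0.0492] drot [ 0.33    0.1079 -0.612 ] j [ 0.2947 -0.0342  1.7987  0.      1.3772  2.5636]
```

Request:
step_arm:
  delta_pos:
    - [0.0275, 0.0504, -0.0492]
    - [0.0275, 0.0504, -0.0492]
    - [0.0275, 0.0504, -0.0492]
    - [0.0275, 0.0504, -0.0492]
    - [0.0275, 0.0504, -0.0492]
    - [0.0275, 0.0504, -0.0492]
    - [0.0702, 0.0936, -0.0127]
    - [0.0702, 0.0936, -0.0127]
    - [0.0702, 0.0936, -0.0127]
    - [0.0702, 0.0936, -0.0127]
    - [0.0702, 0.0936, -0.0127]
    - [0.0702, 0.0936, -0.0127]
    - [0.0702, 0.0936, -0.0127]
    - [0.0702, 0.0936, -0.0127]
    - [0.0702, 0.0936, -0.0127]
    - [0.0702, 0.0936, -0.0127]
    - [0.0702, 0.0936, -0.0127]
    - [0.0702, 0.0936, -0.0127]
    - [0.0702, 0.0936, -0.0127]
    - [0.0702, 0.0936, -0.0127]
  delta_rot:
    - [0.33, 0.108, -0.612]
    - [0.33, 0.108, -0.612]
    - [0.33, 0.108, -0.612]
    - [0.33, 0.108, -0.612]
    - [0.33, 0.108, -0.612]
    - [0.33, 0.108, -0.612]
    - [0.2891, 0.2268, -1.3026]
    - [0.2891, 0.2268, -1.3026]
    - [0.2891, 0.2268, -1.3026]
    - [0.2891, 0.2268, -1.3026]
    - [0.2891, 0.2268, -1.3026]
    - [0.2891, 0.2268, -1.3026]
    - [0.1765, 0.3893, -2.2493]
    - [0.1765, 0.3893, -2.2493]
    - [0.1765, 0.3893, -2.2493]
    - [0.1765, 0.3893, -2.2493]
    - [0.1765, 0.3893, -2.2493]
    - [0.1765, 0.3893, -2.2493]
    - [0.1765, 0.3893, -2.2493]
    - [0.1765, 0.3893, -2.2493]
  hand: [0.06, 0.06, 0.06, 0.06, 0.06, 0.06, 0.06, 0.06, 0.06, 0.06, 0.06, 0.06, 0.06, 0.06, 0.06, 0.06, 0.06, 0.06, 0.06, 0.06]

```text
time: 17.13
tcp_pos: [0.4854, 0.2605, 0.22]
tool_rot: [0.955, -0.298, -0.0, -0.0]
ft_force: [0.1, -0.8, 0.1]
finger_gap: 0.06
```

```bash
python3 - <<'E'
from plan import *
for y in(30,96): tgt([.4855,.2605,.22],y)
E
```

```text
{'time': 17.1333, 'joints': [0.395, -0.0882, 1.8844, 0.0003, 1.3454, 1.0003], 'tcp_pos': [0.4854, 0.2605, 0.22], 'tool_rot': [0.9545, -0.2981, -0.0001, -0.0001], 'ft_force': [0.0812, -0.7801, 0.0728], 'finger_gap': 0.06}
yaw -34.68971025270922 G [0.4854 0.2605 0.239 ]
[0.4855, 0.2605, 0.22] 30 dpos [ 0.0001 -0.0001 -0.    ] drot [-0.0003  0.0002 -1.129 ] j [ 0.3948 -0.1004  1.8953  0.      1.3467 -0.1288]
[0.4855, 0.2605, 0.22] 96 dpos [ 0.0001 -0.0001 -0.    ] drot [-0.0004 -0.     -2.281 ] j [ 0.3948 -0.1004  1.8953 -0.      1.3467 -1.2807]
```

Request:
step_arm:
  delta_pos:
    - [0, 0, 0]
    - [0, 0, 0]
    - [0, 0, 0]
    - [0, 0, 0]
    - [0, 0, 0]
    - [0, 0, 0]
    - [0, 0, 0]
    - [0, 0, 0]
    - [0, 0, 0]
    - [0, 0, 0]
    - [0, 0, 0]
    - [0, 0, 0]
    - [0, 0, 0]
    - [0, 0, 0]
    - [0, 0, 0]
    - [0, 0, 0]
    - [0, 0, 0]
    - [0, 0, 0]
    - [0, 0, 0]
    - [0, 0, 0]
  delta_rot:
    - [0, 0, -1.129]
    - [0, 0, -1.129]
    - [0, 0, -1.129]
    - [0, 0, -1.129]
    - [0, 0, -1.129]
    - [0, 0, -1.129]
    - [0, 0, -1.129]
    - [0, 0, -1.129]
    - [0, 0, -2.281]
    - [0, 0, -2.281]
    - [0, 0, -2.281]
    - [0, 0, -2.281]
    - [0, 0, -2.281]
    - [0, 0, -2.281]
    - [0, 0, -2.281]
    - [0, 0, -2.281]
    - [0, 0, -2.281]
    - [0, 0, -2.281]
    - [0, 0, -2.281]
    - [0, 0, -2.281]
  hand: [0.06, 0.06, 0.06, 0.06, 0.06, 0.06, 0.06, 0.06, 0.06, 0.06, 0.06, 0.06, 0.06, 0.06, 0.06, 0.06, 0.06, 0.06, 0.06, 0.06]

```text
time: 18.8
tcp_pos: [0.4854, 0.2605, 0.22]
tool_rot: [0.671, 0.741, 0.0, -0.0]
ft_force: [-0.0, -0.1, 1.2]
finger_gap: 0.0602
```

```bash
python3 - <<'E'
from plan import *
i=camera_info("wrist"); im=save("wrist","w7.png")
for n,z in(("fork_lock",.055),("fork_far",.055),("shaft",.055),("shaft_coupling",.055),("knob_grip",.104),("bolt_tip",.069)):
    d=landmark_of("wrist",n)
    print("w",n,[(np.round(x["pixel"]).tolist(),round(x["score"],2),atz("wrist",x["pixel"],z,i)) for x in d[:2]])
E
```

```text
{'time': 18.8, 'joints': [0.395, -0.0882, 1.8844, 0.0002, 1.3454, -1.2755], 'tcp_pos': [0.4854, 0.2605, 0.22], 'tool_rot': [0.671, 0.7415, 0.0, -0.0001], 'ft_force': [-0.0477, -0.1226, 1.1552], 'finger_gap': 0.0602}
yaw 95.71348517505636 G [0.4854 0.2605 0.239 ]
w fork_lock [([246.0, 318.0], 0.56, array([0.5565, 0.2605, 0.055 ]))]
w fork_far [([269.0, 178.0], 0.98, array([0.5957, 0.1239, 0.055 ])), ([234.0, 337.0], 0.62, array([0.5422, 0.2783, 0.055 ]))]
w shaft [([259.0, 241.0], 0.6, array([0.5786, 0.1866, 0.055 ]))]
w shaft_coupling [([239.0, 365.0], 0.68, array([0.5454, 0.3056, 0.055 ]))]
w knob_grip [([190.0, 324.0], 0.9, array([0.4851, 0.2598, 0.104 ]))]
w bolt_tip [([234.0, 334.0], 0.83, array([0.5363, 0.2745, 0.069 ])), ([316.0, 233.0], 0.69, array([0.6348, 0.1827, 0.069 ]))]
```

View pics/w7.png

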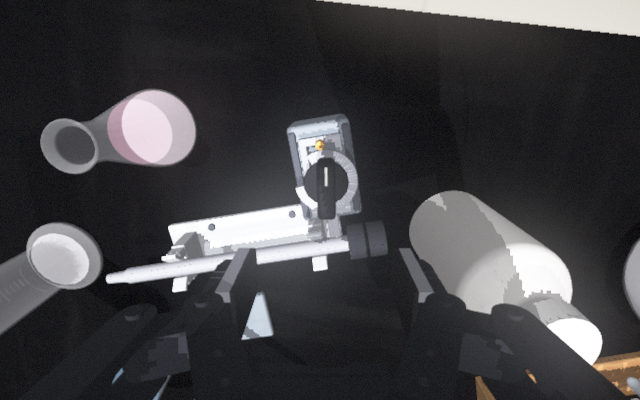

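```bash
python3 - <<'E'
from plan import *
i=camera_info("wrist")
f=lambda p,z=.055: atz("wrist",p,z,i)[:2]
t=f([279,108]); e=f([239,387]); print("tail",t,"end",e,"len",np.hypot(*(e-t)),"mid",(t+e)/2)
im=cv2.imread("pics/w7.png")[190:310,90:410]; cv2.imwrite("pics/c7.png",cv2.resize(im,None,fx=2.5,fy=2.5,interpolation=cv2.INTER_CUBIC))
# cradle corners (plate top z=.01) and knob/block come from the view
E
```

```text
{'time': 19.15, 'joints': [0.395, -0.088, 1.8844, 0.0001, 1.3454, -1.2748], 'tcp_pos': [0.4854, 0.2605, 0.2199], 'tool_rot': [0.6713, 0.7412, -0.0, -0.0001], 'ft_force': [0.3759, -0.0727, 1.1119], 'finger_gap': 0.0603}
yaw 95.66936246415436 G [0.4854 0.2605 0.2389]
tail [0.6143 0.053 ] end [0.5429 0.3268] len 0.2830613473353901 mid [0.5786 0.1899]
```

View pics/c7.png

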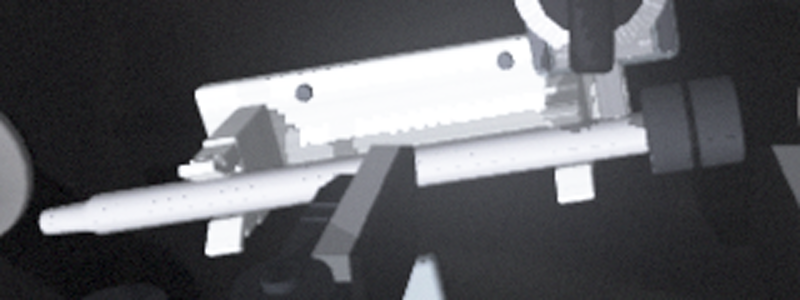

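Request:
step_arm:
  delta_pos:
    - [0, 0, 0.03]
    - [0, 0, 0.06]
    - [0, 0, 0.09]
    - [0, 0, 0.115]
    - [0, 0, 0.13]
    - [0, 0, 0.13]
    - [0, 0, 0.13]
    - [0, 0, 0.13]
    - [0, 0, 0.13]
    - [0, 0, 0.13]
    - [0, 0, 0.13]
    - [0, 0, 0.13]
    - [0, 0, 0.13]
  delta_rot:
    - [0, 0, 0]
    - [0, 0, 0]
    - [0, 0, 0]
    - [0, 0, 0]
    - [0, 0, 0]
    - [0, 0, 0]
    - [0, 0, 0]
    - [0, 0, 0]
    - [0, 0, 0]
    - [0, 0, 0]
    - [0, 0, 0]
    - [0, 0, 0]
    - [0, 0, 0]
  hand: [0.06, 0.06, 0.06, 0.06, 0.06, 0.06, 0.008, 0.008, 0.008, 0.008, 0.008, 0.008, 0.008]
  force: 25

```text
time: 20.23
tcp_pos: [0.4868, 0.262, 0.0922]
tool_rot: [0.671, 0.741, 0.002, 0.0]
ft_force: [-1.6, 5.8, 4.7]
finger_gap: 0.0133
```

Request:
step_arm:
  delta_pos:
    - [0.0015, 0, 0]
    - [0.0015, 0, 0]
    - [0.0015, 0, 0]
    - [0.0015, 0, 0]
    - [0.0015, 0, 0]
    - [0.0015, 0, 0]
    - [0.0015, 0, 0]
    - [0.0015, 0, 0]
    - [0.0015, 0, 0]
    - [0.0015, 0, 0]
    - [0.0015, 0, 0]
    - [0.0015, 0, 0]
    - [0.0015, 0, 0]
    - [0.0015, 0, 0]
  delta_rot:
    - [0, 0, 0.1]
    - [0, 0, 0.2]
    - [0, 0, 0.3]
    - [0, 0, 0.4]
    - [0, 0, 0.5]
    - [0, 0, 0.6]
    - [0, 0, 0.7]
    - [0, 0, 0.8]
    - [0, 0, 0.9]
    - [0, 0, 1.0]
    - [0, 0, 1.08]
    - [0, 0, 1.08]
    - [0, 0, 1.08]
    - [0, 0, 1.08]
  hand: [0.008, 0.008, 0.008, 0.008, 0.008, 0.008, 0.008, 0.008, 0.008, 0.008, 0.008, 0.008, 0.008, 0.008]

```text
time: 21.4
tcp_pos: [0.4855, 0.2598, 0.0921]
tool_rot: [0.957, 0.291, -0.001, 0.002]
ft_force: [-6.4, -8.7, 12.2]
finger_gap: 0.0132
```

Request:
step_arm:
  delta_pos:
    - [0, 0, 0]
    - [0, 0, 0]
    - [0, 0, 0]
    - [0, 0, 0]
    - [0, 0, -0.03]
    - [0, 0, -0.07]
    - [0, 0, -0.11]
    - [0, 0, -0.15]
    - [0, 0, -0.15]
    - [0, 0, -0.15]
    - [0, 0, -0.15]
  delta_rot:
    - [0, 0, 1.08]
    - [0, 0, 1.08]
    - [0, 0, 1.08]
    - [0, 0, 1.08]
    - [0, 0, 1.08]
    - [0, 0, 1.08]
    - [0, 0, 1.08]
    - [0, 0, 1.08]
    - [0, 0, 1.08]
    - [0, 0, 1.08]
    - [0, 0, 1.08]
  hand: [0.04, 0.04, 0.04, 0.04, 0.04, 0.04, 0.04, 0.04, 0.04, 0.04, 0.04]

```text
time: 22.32
tcp_pos: [0.4851, 0.2616, 0.24]
tool_rot: [0.97, -0.242, 0.0, 0.0]
ft_force: [0.5, -0.7, -0.7]
finger_gap: 0.0402
```

```bash
python3 - <<'E'
from plan import *
save("wrist","w8.png")
E
```

```text
{'time': 22.3167, 'joints': [0.3974, -0.1004, 1.862, -0.0006, 1.3803, 0.8855], 'tcp_pos': [0.4851, 0.2616, 0.24], 'tool_rot': [0.9704, -0.2416, 0.0001, 0.0003], 'ft_force': [0.455, -0.6825, -0.6629], 'finger_gap': 0.0402}
yaw -27.957743062348833 G [0.4851 0.2616 0.259 ]
```

View pics/w8.png

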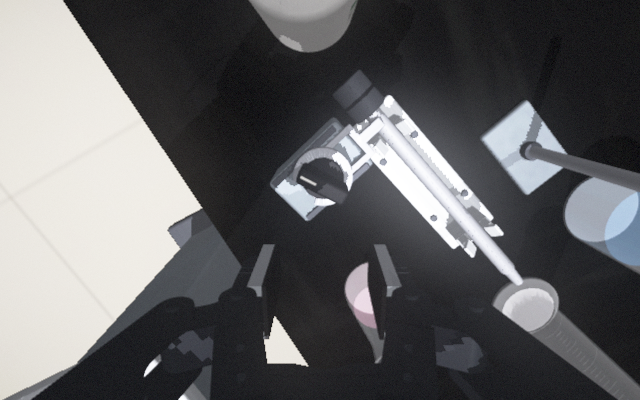

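```bash
python3 - <<'E'
from plan import *
i=camera_info("wrist")
for n,z in(("fork_lock",.055),("shaft_coupling",.055),("knob_grip",.104),("bolt_tip",.069),("shaft_tail",.055)):
    d=landmark_of("wrist",n)
    print("w",n,[(np.round(x["pixel"]).tolist(),round(x["score"],2),atz("wrist",x["pixel"],z,i)) for x in d[:2]])
save("scene","scene8.png")
ux=np.array([-.2538,.9673]);uy=np.array([-.9673,-.2538]);c=np.array([.576,.1915])
for cx,cy in((90,14),(90,-2),(70,0),(122,0)):
    P=np.r_[c+ux*cx/1e3+uy*cy/1e3,.069 if cx==90 else .055]
    q=R.from_quat(i["rotation"]).as_matrix().T@(P-i["origin"]);q=np.array(i["camera_matrix"])@q;print(cx,cy,"col,row",q[:2]/q[2])
a=cv2.imread("pics/w8.png")[60:220,260:420];b=cv2.imread("pics/scene8.png")[165:265,220:380]
cv2.imwrite("pics/c8.png",np.hstack([cv2.resize(a,(480,480),interpolation=2),cv2.resize(b,None,fx=2,fy=4.8)]))
E
```

```text
{'time': 22.3667, 'joints': [0.3974, -0.0994, 1.8634, -0.0004, 1.3802, 0.8856], 'tcp_pos': [0.4845, 0.2614, 0.2386], 'tool_rot': [0.9704, -0.2416, -0.0009, 0.0009], 'ft_force': [0.2195, 1.1252, -0.7588], 'finger_gap': 0.04}
yaw -27.96522763392334 G [0.4846 0.2614 0.2576]
w fork_lock [([136.0, 391.0], 0.67, array([0.5561, 0.2605, 0.055 ])), ([207.0, 599.0], 0.26, array([0.7109, 0.0981, 0.055 ]))]
w shaft_coupling [([96.0, 357.0], 0.77, array([0.5436, 0.3074, 0.055 ]))]
w knob_grip [([186.0, 324.0], 0.65, array([0.4843, 0.2589, 0.104 ]))]
w bolt_tip [([120.0, 382.0], 0.6, array([0.5533, 0.2797, 0.069 ]))]
w shaft_tail [([281.0, 516.0], 0.82, array([0.6099, 0.0564, 0.055 ])), ([183.0, 320.0], 0.53, array([0.4759, 0.2507, 0.055 ]))]
90 14 col,row [370.2335 132.006 ]
90 -2 col,row [383.9751 119.6762]
70 0 col,row [393.4684 135.81  ]
122 0 col,row [357.1773  93.4061]
```

View pics/c8.png

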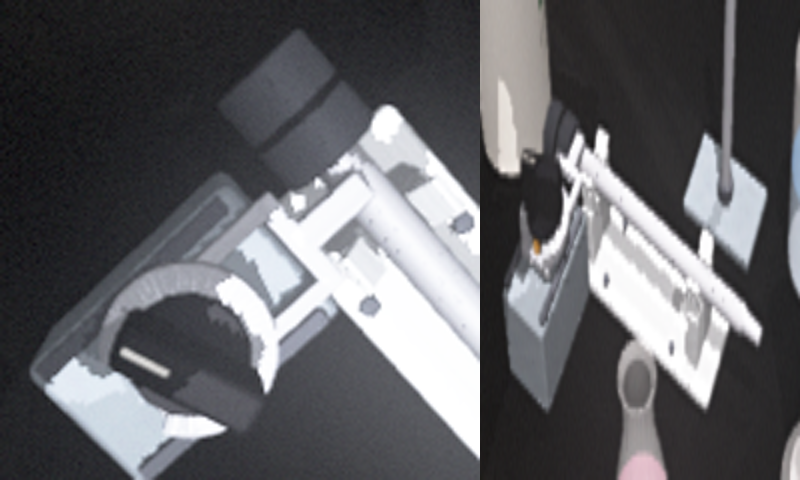

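The bolt tongue lies across the rod between coupling and fork, and the robot is clear of everything. I'm handing in now.

```bash
python3 -c "
from rig import *
print(close_job())"
```

```text
the job is handed in; nothing more can be done
None
```

I turned the shaft end for end and laid it back in both forks with its coupling at the lock end. I then turned the knob clockwise until the bolt dropped, and handed the job in at about 22 s of the 62 s allowed; it gave no verdict.

- **Turn:** the last joint cannot make a full half turn with the tool vertical. I gripped the shaft with the tool leaning about 20° along it and turned it clear of the stand rod. I lowered it to within about 1 mm of its seat before letting go.
- **Shaft:** the last look put the coupling middle at about 120 mm along the cradle (allowed 114 to 130). An earlier look gave about 117.5 mm, so it may sit 2 to 4 mm short of centred, still inside the limits. One scene/top triangulation after release put the coupling at 39 mm height. I took that as camera error, since the pictures show the shaft seated in both forks.
- **Bolt:** the tip moved about 18 mm between looks (nominal 16). The last picture shows the tongue across the rod, between coupling and fork.
- **Slip while letting go of the knob:** I repeated the turn value in the release move, so the hand began turning further as the fingers opened. The picture taken afterwards showed the bolt still out.
- **Surroundings:** I saw no sign of contact with the stand or glassware, but I did not re-measure the bottles at the end.

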